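# Size a sign post in the ring gauge

### The arm

A 6-joint arm with a two-finger parallel gripper is mounted at the origin on the work surface. World frame = base frame: x ahead of the robot, y to its left, z up, the work surface at z = 0. Lengths are in m, angles in rad, forces in N, time in s.
With the tool pointing down it reaches from about 0.375 to 0.9 m from the base axis. Payload 3.1 kg.
Tool frame: the origin (TCP) lies midway between the tips of the shut fingers; the grasp point (between the pads) lies grip_point_offset behind it (grip_point_offset is the distance from the TCP to the grasp point, in m); y points along the fingers, z is the direction in which the jaws open and shut, and the axes are right-handed (so a half turn about y gives the same grasp; the last joint's range is limited). The gripper opens to 87 mm and grips with 3 to 60 N. Pads are 19 mm wide; open, the fingers measure 117 mm over their backs; the gripper's body (75 mm by 190 mm) begins 51 mm behind the grasp point.
Start: joints at [-1.458, 0.527, 1.433, -0, 1.181, -0.178], TCP at [0.18, -0.599, 0.223] pointing down, gripper open.
Joint ranges: [-3.08, 3.08], [-0.75, 2.2], [0.22, 2.44], [-1.43, 4.57], [0, 2.65], [-2.85, 2.85]. Speed limits (rad/s): [2.79, 2.79, 3.14, 3.14, 3.14, 3.14].

### API

Orientations are given as a unit quaternion [x, y, z, w].
In Python, from rig import * gives the robot as it stands.
- The arm moves only by the tool jog_arm, never from a script. Its argument "increments" is a list that holds one entry, the list of rows, each a list of 7 numbers: the turn, a rotation vector about the world's x, y, z in degrees, then the shift along the world's x, y, z in m, then the closure, from -1 (fully open) to 1 (shut), so that 0 is half open. In form: [[[rx, ry, rz, x, y, z, jaw], ...]]. A call has 1 to 8 rows; each row is the pose to reach, as a shift and turn from the pose measured when the call began; what a row does not reach only later rows make up. A row lasts 1/10 s, in which the tool goes at most 50 mm and 8.59 degrees, less where a joint would pass 70% of its speed; a pose out of reach is approached as far as the arm can. A call with a gripper value outside its range is refused whole. The fingers move at their own pace and stop on an object; "squeeze" is the grip in N (left out, the last holds). Time passes only in rows, so rows that repeat a pose let the fingers close. It gives the time, the measured TCP pose, the force and the opening at its end, in the units of the state.
- get_obs(): the state, without advancing time (a new reading comes with each control period).
- camera(name): name is "scene" or "side" or "wrist"; returns the picture (420x560x3 uint8, red, green, blue); there is no depth.
- camera_info(name): a dict with "K" (3x3 intrinsics, pixels), "k1" (the pictures are not rectified: a ray, as slopes to the right and down, at radius r is drawn at 1 + k1 r^2 times it, then the intrinsics apply), "R" (3x3) and "t" (3): a world point X has camera coordinates R X + t. Camera axes: x right, y down, z forward; pixel columns grow to the right and rows downward; lengths in m; the calibration is good to about 2 mm. A picture is of the moment at which its call begins: read the wrist's pose just before it. camera_info takes no time and is no camera call; for the wrist camera it gives the pose at the moment of the call.
- hand_in(): hands the job in, once; it reports no verdict.
The state is a dict: "time": time; "q": joint angles; "joint_velocities": joint speeds; "joint_torque": joint torques, N m; "position": TCP position; "tool_rot": TCP orientation; "ft_force": force on the tool from outside, world axes, zero at the start; "moment": the same for the moment, N m; "grip_width": finger opening in m.
Only numpy, scipy, OpenCV 4.12 (cv2) and the standard library are available. Lean on these libraries where they do the work, as an engineer would, in place of code of your own. Each camera call takes 0.05 s, during which the arm holds its last target.

### The job

Find the size of the wooden sign post that stands alone in the single holder: lift it out and lower it upright down through the gauge's rings, gently, until a ring too small for it stops it. Push it down on that ring for about half a second with a light test push of about 10 newtons to be sure it is really stopped and not just caught on a rim, then let go and leave it standing there; leave the two other posts in their holder and do not disturb anything else.

Things in the scene. Friction and masses are not known exactly. Their poses are not given: they have to be found in the camera images.
- gauge_axis (a point): Ring gauge: grey base plate 100 x 90 x 6 mm fixed to the table and a spine that carries four flat aluminium rings one above the other on one vertical axis. This point is on that axis at table level; z is up, x points to the spine, whose near face is 38 mm from the axis; the spine ends level with the top ring. Rings from the top down: bores 36, 29, 22, 15 mm, outer diameters 52, 45, 38, 31, all 6 mm thick.
- gauge: The ring gauge, same origin and axes as gauge_axis. At the column's lowest setting the rings' upper faces are 128, 92, 56 and 20 mm above the table; the column is set 0 to 30 mm higher than that, all rings together. This setting is NOT reported: find it by touch or by eye.
- gauge_knob (a point): Black clamp knob on the gauge's foot, 15 mm wide; leave it alone. The rings ride on a stiff spring: pushed down they give from about 4 N on, by 0.12 mm per further newton, at most 3 mm, then they are rigid. A test push is about 10 N (6 to 15 N); the gauge must never be loaded with more than 20 N.
- single_hole (a point): single holder: a low grey block 70 x 70 x 18 mm fixed to the table with one round socket 39 mm wide and 12 mm deep; this point is the centre of the socket's mouth, 18 mm above the table (socket floor 6 mm above the table)
- double_mid (a point): double holder: a low grey block 70 x 130 x 18 mm fixed to the table with two sockets like that of the single holder, 30 mm either side (along y) of this point, which is at the middle of its upper face
- post_a_mid (a point): Plain round wooden sign post, 34 mm thick, 160 mm long, about 100 g, upright on the floor of any one of the three sockets. This point is its centre, its ends are 80 mm above and below; z along its length. It passes the larger rings with as little as 1 mm to spare all round and can catch on a rim when off-centre; the ring that stops it is the second ring from the top (29 mm bore).
- post_a: the 34 mm post; body origin at the centre of its lower end, z along its length, up
- post_b_mid (a point): Plain round wooden sign post, 27 mm thick, 160 mm long, about 60 g, upright on the floor of any one of the three sockets. This point is its centre, its ends are 80 mm above and below; z along its length. It passes the larger rings with as little as 1 mm to spare all round and can catch on a rim when off-centre; the ring that stops it is the third ring from the top (22 mm bore).
- post_b: the 27 mm post; body origin at the centre of its lower end, z along its length, up
- post_c_mid (a point): Plain round wooden sign post, 20 mm thick, 160 mm long, about 35 g, upright on the floor of any one of the three sockets. This point is its centre, its ends are 80 mm above and below; z along its length. It passes the larger rings with as little as 1 mm to spare all round and can catch on a rim when off-centre; the ring that stops it is the lowest ring (15 mm bore).
- post_c: the 20 mm post; body origin at the centre of its lower end, z along its length, up
- bottle: clear plastic water bottle, 64 mm diameter, 185 mm tall, origin at the centre of its underside; a bystander
- tub: closed white food tub with a cream lid, 130 x 170 x 62 mm, origin at the centre of its underside; a bystander
- tape: cardboard-brown ring (roll core), 60 mm across, 24 mm high, lying flat, origin at the centre of its underside; a bystander
- marker: white marker pen with a black cap, 125 mm long, lying on the table, origin under its middle; a bystander
- stapler: black and dark steel stapler, 130 mm long, origin under its middle; a bystander
- card_carton: small cardboard carton 120 x 90 x 50 mm, origin under its middle; a bystander
Things that resemble listed ones, but are neither listed nor needed, are in the scene too. Leave any orange or yellow look-alike of the gauge alone.

How it is judged:
By the outcome, as a careful person would: the job done as asked, in the order asked, and still so for the second after the job is handed in, with the robot touching nothing.
It also fails if it takes over 58 s, if anything falls off the work surface, if the arm or the gripper's body presses on something with over 40 N, if the wrist force passes 120 N, or if a joint passes its speed limit or range.

## Working session

There is one attempt and no reset: what is moved stays moved. The work goes in short steps, Python scripts to look and compute and a tool call to move; the robot and the scene stay as the last step left them, time stands still between calls to the robot, and variables do not carry over. Pictures are saved under pics/ and viewed, and the job is handed in when it is done.

Besides the shell and the picture viewer there is one more tool, called after "Call:" by a JSON object that holds its "api" and its "payload". jog_arm: Moves the arm, as the interface text tells. Its arguments: {"type":"object","properties":{"increments":{"type":"array","items":{"type":"array","items":{"type":"array","items":{"type":"number"}}}},"squeeze":{"type":"number"}},"required":["increments"]}

```bash
mkdir -p pics; ls
python3 - <<'E'
from rig import *
import cv2
o=get_obs();print(o)
for n in("scene","side","wrist"):
    i=camera_info(n);print(n,i)
    cv2.imwrite(f"pics/{n}0.png",camera(n)[:,:,::-1])
E
```

```text
pics
{'time': 0.0, 'q': array([-1.45749960e+00,  5.28419729e-01,  1.43389964e+00, -1.98166395e-05,
        1.18137319e+00, -1.78483562e-01]), 'joint_velocities': array([-0.00078384, -0.00027994,  0.00071721, -0.00042521, -0.00033738,
       -0.00183592]), 'joint_torque': array([ 3.57149020e-04, -4.40044284e+01, -1.76591420e+01,  6.30803942e-02,
        5.82025596e-02, -1.71801908e-04]), 'position': array([ 0.17973551, -0.59784253,  0.221601  ]), 'tool_rot': array([-0.10277922,  0.70033658, -0.69885209,  0.10281466]), 'ft_force': array([ 0.79951432, -0.07186523,  0.03080806]), 'moment': array([-0.0078426 , -0.01355735, -0.01696784]), 'grip_width': 0.08721773261800812}
scene {'K': array([[424.78307143,   0.        , 280.50498188],
       [  0.        , 424.78307143, 210.06547289],
       [  0.        ,   0.        ,   1.        ]]), 'k1': -0.022220840025607286, 'R': array([[-0.65604902,  0.75464266, -0.01068348],
       [ 0.48076935,  0.40696153, -0.77668729],
       [-0.5817736 , -0.51468123, -0.62979577]]), 't': array([ 0.32356827, -0.19898531,  1.45114152])}
side {'K': array([[443.26875158,   0.        , 275.68359632],
       [  0.        , 443.26875158, 215.32693102],
       [  0.        ,   0.        ,   1.        ]]), 'k1': -0.12415137534997159, 'R': array([[-0.96223881, -0.27170638, -0.01649585],
       [-0.1932582 ,  0.72458069, -0.66153918],
       [ 0.19169699, -0.63337072, -0.74972915]]), 't': array([0.51420456, 0.12635338, 1.08907244])}
wrist {'K': array([[377.38250496,   0.        , 280.03713081],
       [  0.        , 377.38250496, 210.55714288],
       [  0.        ,   0.        ,   1.        ]]), 'k1': -0.08581540896317065, 'R': array([[ 0.28764202, -0.95773398, -0.00277419],
       [-0.91326276, -0.27515585,  0.30040037],
       [-0.28846697, -0.08387421, -0.95380916]]), 't': array([-0.62337825, -0.03646523,  0.39188246])}
```

View pics/scene0.png

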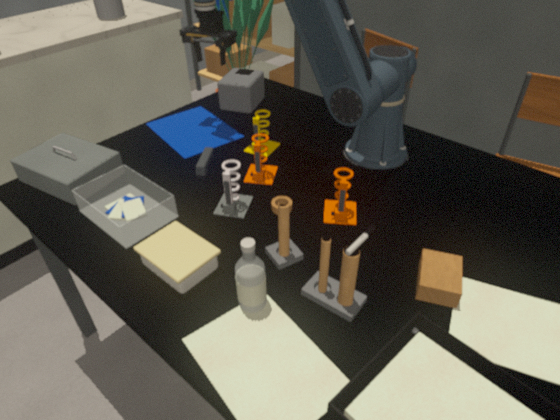

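View pics/side0.png

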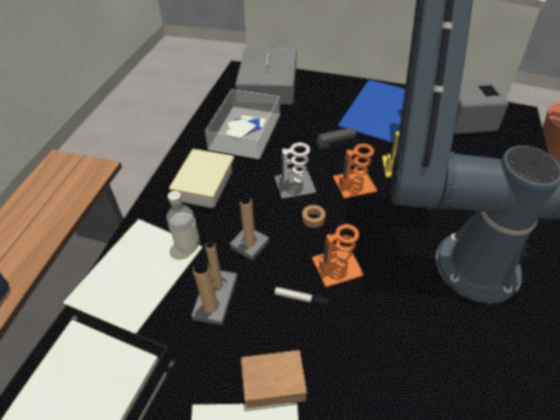

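View pics/wrist0.png

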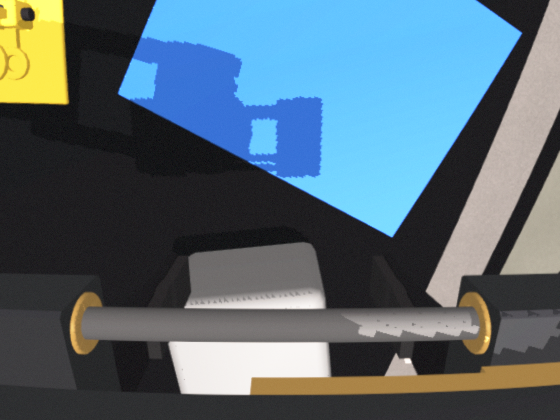

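The scene shows the lone post at scene (284,228) / side (248,220). Two other posts stand in the double holder at scene (323,265) and (348,277). The grey gauge is at scene (233,190) / side (294,170). The look-alikes are orange gauges at scene (260,160) and (341,198) and a yellow one at (262,130). I choose the grey gauge and the post standing alone, and check both in crops.

```bash
cat > h.py <<'E'
import numpy as np, cv2
from rig import *
def proj(I,X):
    X=np.atleast_2d(X);c=X@I['R'].T+I['t'];s=c[:,:2]/c[:,2:];r2=(s**2).sum(1,keepdims=True)
    s=s*(1+I['k1']*r2);return s@I['K'][:2,:2].T+I['K'][:2,2]
def ray(I,uv):
    d=(np.array(uv,float)-I['K'][:2,2])/np.diag(I['K'])[:2];s=d.copy()
    for _ in range(20): s=d/(1+I['k1']*(s@s))
    v=I['R'].T@np.array([s[0],s[1],1]);return -I['R'].T@I['t'],v/np.linalg.norm(v)
def onz(I,uv,z):
    c,v=ray(I,uv);return c+v*(z-c[2])/v[2]
def tri(obs):
    A=np.zeros((3,3));b=np.zeros(3)
    for I,uv in obs:
        c,v=ray(I,uv);P=np.eye(3)-np.outer(v,v);A+=P;b+=P@c
    return np.linalg.solve(A,b)
def crop(src,box,f,out):
    x0,y0,x1,y1=box;im=cv2.imread(src) if isinstance(src,str) else src
    cv2.imwrite(out,cv2.resize(im[y0:y1,x0:x1],None,fx=f,fy=f,interpolation=cv2.INTER_CUBIC))
E
python3 - <<'E'
from h import *
a=cv2.imread('pics/scene0.png');b=cv2.imread('pics/side0.png')
f=lambda im,x,y,w,h,s:cv2.resize(im[y:y+h,x:x+w],None,fx=s,fy=s,interpolation=cv2.INTER_CUBIC)
cv2.imwrite('pics/c_scene.png',f(a,205,150,110,120,5))
cv2.imwrite('pics/c_side.png',f(b,220,135,120,130,4.5))
E
```

```text
(no output)
```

View pics/c_scene.png

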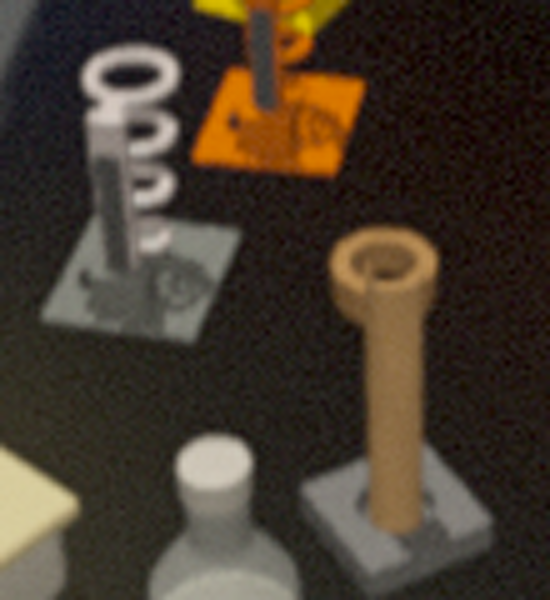

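View pics/c_side.png

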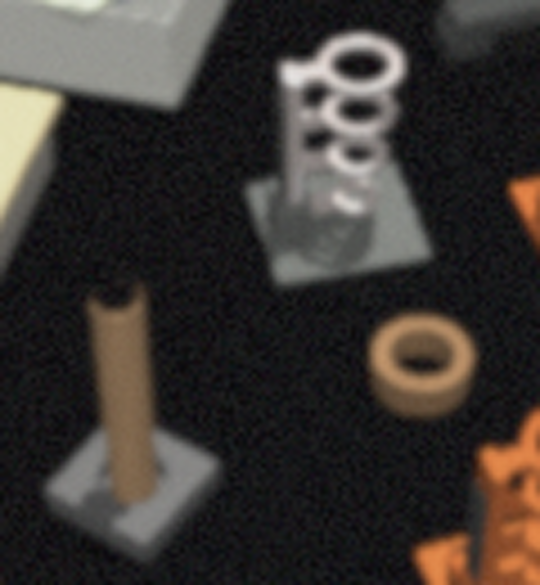

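Run:
```python
from h import *
S=camera_info('scene');D=camera_info('side')
s=lambda u,v:(205+(u+.5)/5-.5,150+(v+.5)/5-.5)
d=lambda u,v:(220+(u+.5)/4.5-.5,135+(v+.5)/4.5-.5)
# holder block top corners
print('holder top corners scene',[onz(S,s(*p),.018).round(3) for p in [(300,492),(425,443),(493,522),(370,575)]])
print('holder top corners side',[onz(D,d(*p),.018).round(3) for p in [(45,488),(112,428),(220,465),(150,540)]])
print('base scene',[onz(S,s(*p),.006).round(3) for p in [(42,320),(120,217),(243,232),(195,340)]])
print('base side',[onz(D,d(*p),.006).round(3) for p in [(278,285),(246,187),(400,165),(434,255)]])
for n,a,b in [('top ring',(131,76),(360,65)),('ring2 ',(143,130),(357,110)),('postlow',(397,500),(134,480))]:
    print(n,tri([(S,s(*a)),(D,d(*b))]).round(4))
# single post width: scene at crop v=400: u 366..425 ; side v=400: 103..157
for I,f,l,r in [(S,s,(366,400),(424,400)),(D,d,(103,400),(156,400))]:
    c,v1=ray(I,f(*l));_,v2=ray(I,f(*r));P=onz(I,f((l[0]+r[0])/2,400),.07);print('width',np.linalg.norm(P-c)*np.arccos(v1@v2))
```

```text
holder top corners scene [array([0.604, 0.044, 0.018]), array([0.536, 0.068, 0.018]), array([0.558, 0.131, 0.018]), array([0.624, 0.108, 0.018])]
holder top corners side [array([0.626, 0.107, 0.018]), array([0.603, 0.055, 0.018]), array([0.535, 0.065, 0.018]), array([0.557, 0.126, 0.018])]
base scene [array([ 0.587, -0.169,  0.006]), array([ 0.492, -0.206,  0.006]), array([ 0.455, -0.14 ,  0.006]), array([ 0.544, -0.091,  0.006])]
base side [array([ 0.543, -0.091,  0.006]), array([ 0.587, -0.172,  0.006]), array([ 0.494, -0.218,  0.006]), array([ 0.455, -0.142,  0.006])]
top ring [ 0.5109 -0.1618  0.1338]
ring2  [ 0.5109 -0.1567  0.1014]
postlow [0.5787 0.0873 0.0196]
width 0.02842459368953184
width 0.029268324472201127
```

Run:
```python
from h import *
import rig
print([x for x in dir(rig) if not x.startswith('_')]); print('gpo',getattr(rig,'grip_point_offset',None))
from scipy.spatial.transform import Rotation as R
S=camera_info('scene');D=camera_info('side')
print(R.from_quat(get_obs()['tool_rot']).as_matrix().round(4))
print('bottle cap',tri([(S,(248,241)),(D,(174,195))]))
print('posts', onz(S,(325,239),.166),onz(S,(351,250),.166))
print('double tops side', onz(D,(211,243),.166),onz(D,(201,266),.166))
print('tape',onz(D,(313,212),.024),'spine top',tri([(S,(226,172)),(D,(285,150))]))
W=camera_info('wrist');o=get_obs();c=-W['R'].T@W['t'];Rt=R.from_quat(o['tool_rot']).as_matrix()
print('cam in tool',Rt.T@(c-o['position']),'\n',W['R']@Rt)
```

```text
['Unreachable', 'camera', 'camera_info', 'get_obs', 'grip_point_offset', 'hand_in']
gpo 0.0187
[[-9.577e-01 -2.000e-04  2.876e-01]
 [-2.876e-01  1.600e-03 -9.577e-01]
 [-3.000e-04 -1.000e+00 -1.600e-03]]
bottle cap [0.7362963  0.12932292 0.18838588]
posts [0.6130213  0.22769588 0.166     ] [0.60544341 0.28633748 0.166     ]
double tops side [0.61212959 0.22181424 0.166     ] [0.61042201 0.28309084 0.166     ]
tape [ 0.44329759 -0.04652534  0.024     ] spine top [ 0.54660263 -0.14274935  0.13756644]
cam in tool [-0.0828516  -0.1613002  -0.00021831] 
 [[-1.48718315e-05  8.59806665e-04  9.99999630e-01]
 [ 9.53715409e-01 -3.00710566e-01  2.72736544e-04]
 [ 3.00710689e-01  9.53715060e-01 -8.15538749e-04]]
```

Call:
{"api": "jog_arm", "payload": {"increments": [[[0,0,0,0.02,0.03,0.03,-1],[0,0,0,0.05,0.06,0.06,-1],[0,0,0,0.08,0.1,0.09,-1],[0,0,0,0.11,0.14,0.1,-1],[0,0,0,0.14,0.18,0.108,-1],[0,0,0,0.17,0.22,0.108,-1],[0,0,0,0.2,0.26,0.108,-1],[0,0,0,0.23,0.3,0.108,-1]]], "squeeze": 40}}

```text
time: 0.95
position: [0.4038, -0.3051, 0.3299]
tool_rot: [-0.103, 0.7, -0.699, 0.103]
ft_force: [0.6, -0.6, -0.7]
grip_width: 0.0873
```

Call:
{"api": "jog_arm", "payload": {"increments": [[[0,0,0,0.03,0.04,0,-1],[0,0,0,0.06,0.08,0,-1],[0,0,0,0.09,0.12,0,-1],[0,0,0,0.107,0.145,0,-1],[0,0,0,0.107,0.145,0,-1],[0,0,0,0.107,0.145,0,-1]]]}}

```text
time: 1.55
position: [0.5107, -0.1595, 0.3295]
tool_rot: [-0.104, 0.7, -0.699, 0.103]
ft_force: [-0.0, 1.1, -0.8]
grip_width: 0.0872
```

Run:
```python
from h import *
import pickle
o=get_obs();I=camera_info('wrist');im=camera('wrist')[:,:,::-1];cv2.imwrite('pics/w1.png',im);pickle.dump((o,I),open('w1.pkl','wb'));print(o['position'],o['tool_rot'],o['ft_force'])
```

```text
[ 0.51068981 -0.15954241  0.32953205] [-0.10366359  0.69999966 -0.69902218  0.10306472] [-0.01118466  1.09763166 -0.77075992]
```

View pics/w1.png

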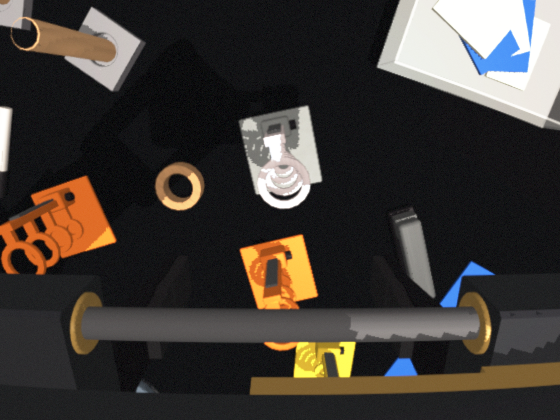

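Run:
```python
from h import *
crop('pics/w1.png',(230,95,340,225),5,'pics/w1c.png')
```

```text
(no output)
```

View pics/w1c.png

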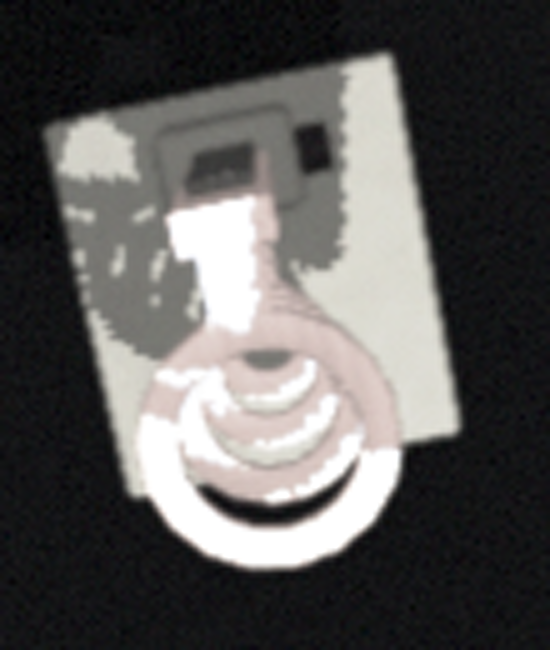

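```bash
cat > fitring.py <<'E'
from h import *
from scipy.optimize import least_squares
def edgepts(g,c0,angs,r0,r1,inward=False):
    pts=[]
    for a in angs:
        rs=np.arange(r0,r1,.1);x=c0[0]+rs*np.cos(a);y=c0[1]+rs*np.sin(a)
        p=cv2.remap(g,x.astype('f4')[None],y.astype('f4')[None],cv2.INTER_CUBIC)[0]
        d=np.gradient(cv2.GaussianBlur(p[None],(0,0),4)[0]); k=np.argmin(d) if not inward else np.argmax(d)
        pts.append((x[k],y[k]))
    return np.array(pts)
def circ(c,r,n=720):
    t=np.linspace(0,2*np.pi,n);return np.c_[c[0]+r*np.cos(t),c[1]+r*np.sin(t),0*t+c[2]]
def dist(I,pts,c,r):
    q=proj(I,circ(c,r)); D=np.linalg.norm(pts[:,None]-q[None],axis=2);k=D.argmin(1)
    ce=proj(I,c)[0]
    return D[np.arange(len(pts)),k]*np.sign(np.linalg.norm(pts-ce,axis=1)-np.linalg.norm(q[k]-ce,axis=1))
E
python3 - <<'E'
from fitring import *
import pickle
o,I=pickle.load(open('w1.pkl','rb'))
im=cv2.imread('pics/w1.png');g=im[:,:,1].astype('f4')
c0=(284,185)
out=edgepts(g,c0,np.radians(np.arange(15,170,5)),20,33)
inn=edgepts(g,(284,182),np.radians(np.arange(55,125,5)),10,22,True)
print(out.round(1).tolist());print(inn.round(1).tolist())
f=lambda p:np.r_[dist(I,out,p,.026),dist(I,inn,p,.018)]
s=least_squares(f,[.511,-.16,.134],loss='soft_l1',f_scale=.5);print(s.x.round(4),f(s.x).round(1))
f2=lambda p:dist(I,out,p,.026)
s=least_squares(f2,[.511,-.16,.134],loss='soft_l1',f_scale=.5);print(s.x.round(4))
cc=lambda u,v:(230+(u+.5)/5-.5,95+(v+.5)/5-.5)
for p in [(45,125),(392,52),(460,430),(133,497)]: print(onz(I,cc(*p),.006).round(4))
E
```

```text
[[308.6, 191.6], [307.4, 193.5], [306.4, 195.4], [305.2, 197.3], [304.0, 199.0], [302.4, 200.4], [300.8, 201.8], [299.2, 203.1], [297.7, 204.5], [295.8, 205.4], [293.8, 206.0], [291.9, 206.8], [290.0, 207.5], [288.0, 207.9], [286.0, 208.0], [284.0, 208.1], [282.0, 208.1], [279.9, 208.1], [277.9, 207.7], [276.0, 207.1], [273.9, 206.6], [272.0, 205.8], [270.1, 204.9], [268.3, 203.7], [266.7, 202.3], [264.9, 201.0], [263.3, 199.5], [262.0, 197.7], [260.7, 195.9], [259.5, 193.9], [255.1, 192.7]]
[[294.1, 196.4], [292.9, 197.4], [291.5, 198.1], [290.1, 198.7], [288.6, 199.3], [287.1, 199.8], [285.6, 199.9], [284.0, 199.9], [282.4, 199.8], [280.9, 199.8], [279.3, 199.5], [277.8, 199.0], [276.3, 198.6], [274.8, 197.8]]
[ 0.5129 -0.1613  0.1432] [-0.1 -0.3 -0.2 -0.1  0.1 -0.1 -0.1 -0.   0.4  0.3  0.   0.2  0.3  0.3
  0.1  0.1  0.1  0.3  0.2  0.1  0.1  0.1  0.2 -0.  -0.3 -0.2 -0.1 -0.3
 -0.4 -0.4  3.  -0.3 -0.1 -0.1 -0.1 -0.   0.2  0.  -0.1 -0.2 -0.1 -0.2
 -0.2 -0.1 -0.2]
[ 0.5107 -0.162   0.1363]
[ 0.543  -0.0941  0.006 ]
[ 0.5852 -0.1723  0.006 ]
[ 0.4985 -0.2192  0.006 ]
[ 0.456  -0.1418  0.006 ]
```

The wrist picture shows the grey gauge: top ring at about (284,182), base corners around (239,120)–(322,180). The fits agree: axis near (0.5115, -0.1617), spine at a yaw of about 28°. Next I go over the post.

Call:
{"api": "jog_arm", "payload": {"increments": [[[0,0,0,0.01,0.04,0,-1],[0,0,0,0.02,0.08,0,-1],[0,0,0,0.03,0.12,0,-1],[0,0,0,0.042,0.16,0,-1],[0,0,0,0.055,0.2,0,-1],[0,0,0,0.068,0.247,0,-1],[0,0,0,0.068,0.247,0,-1],[0,0,0,0.068,0.247,0,-1]]]}}

```text
time: 2.4
position: [0.5782, 0.0859, 0.3293]
tool_rot: [-0.104, 0.7, -0.699, 0.102]
ft_force: [-0.1, -0.1, 0.0]
grip_width: 0.0867
```

Run:
```python
from h import *
import pickle
o=get_obs();I=camera_info('wrist');im=camera('wrist')[:,:,::-1];cv2.imwrite('pics/w2.png',im);pickle.dump((o,I),open('w2.pkl','wb'));print(o['position'],o['tool_rot'],o['ft_force'],o['q'])
```

```text
[0.57817271 0.08590056 0.32925065] [-0.1035022   0.6997407  -0.69942748  0.10223233] [-0.09916812 -0.13930632  0.04968973] [-4.36177980e-02  3.69349373e-01  1.39644333e+00  9.83639912e-05
  1.37764711e+00  1.23517073e+00]
```

View pics/w2.png

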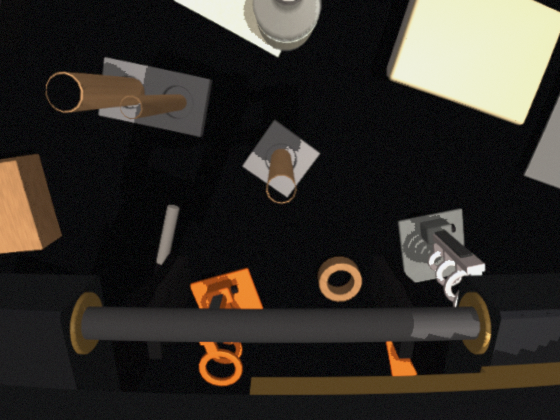

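Run:
```python
from h import *
import pickle
crop('pics/w2.png',(235,110,330,215),6,'pics/w2c.png')
o,I=pickle.load(open('w2.pkl','rb'))
print(onz(I,(281.3,189),.166), np.linalg.norm(onz(I,(266,190),.166)-onz(I,(297,190),.166)))
print([onz(I,p,.018).round(4) for p in [(243,164),(276,121),(320,153),(287,197)]])
for p,z in [((65,92),.166),((131,106),.166)]:print(onz(I,p,z))
```

```text
[0.57855641 0.08546453 0.166     ] 0.027492902036967724
[array([0.5597, 0.1302, 0.018 ]), array([0.623 , 0.1054, 0.018 ]), array([0.6011, 0.0412, 0.018 ]), array([0.5343, 0.0641, 0.018 ])]
[0.6076767  0.28653976 0.166     ]
[0.61154938 0.22815547 0.166     ]
```

View pics/w2c.png

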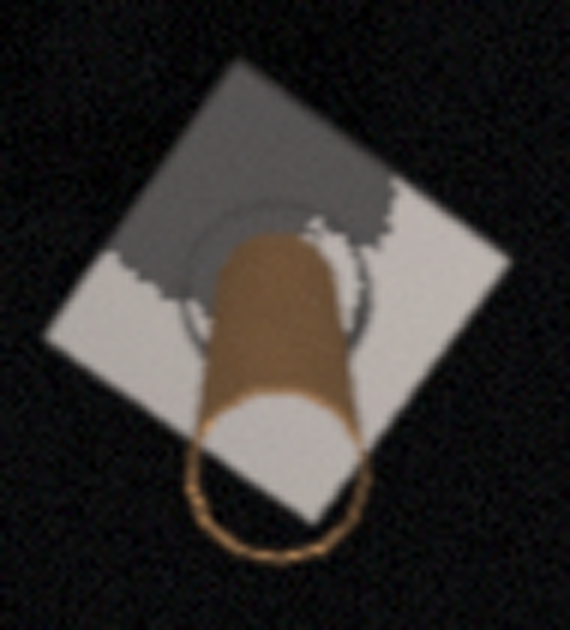

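The crop shows the lone post's rim at (281,190), 27.5 mm across, which matches the 27 mm post, at (0.5785, 0.0855). It stands in the single holder, so I descend on it.

Call:
{"api": "jog_arm", "payload": {"increments": [[[0,0,0,0,0,-0.03,-1],[0,0,0,0,0,-0.06,-1],[0,0,0,0,0,-0.09,-1],[0,0,0,0,0,-0.13,-1],[0,0,0,0,0,-0.17,-1],[0,0,0,0,0,-0.2,-1],[0,0,0,0,0,-0.216,-1],[0,0,0,0,0,-0.216,-1]]]}}

```text
time: 3.25
position: [0.5758, 0.0825, 0.1108]
tool_rot: [-0.104, 0.7, -0.699, 0.098]
ft_force: [-0.8, -0.8, -0.2]
grip_width: 0.0873
```

Call:
{"api": "jog_arm", "payload": {"increments": [[[0,0,0,0,0,0,0],[0,0,0,0,0,0,0.2],[0,0,0,0,0,0,0.3],[0,0,0,0,0,0,0.4],[0,0,0,0,0,0,0.6],[0,0,0,0,0,0,1],[0,0,0,0,0,0,1],[0,0,0,0,0,0,1]]], "squeeze": 35}}

```text
time: 4.05
position: [0.5758, 0.0826, 0.1108]
tool_rot: [-0.104, 0.7, -0.699, 0.098]
ft_force: [-0.2, -0.0, 0.5]
grip_width: 0.0309
```

Call:
{"api": "jog_arm", "payload": {"increments": [[[0,0,0,0,0,0,1],[0,0,0,0,0,0,1],[0,0,0,0,0,0,1]]]}}

```text
time: 4.35
position: [0.5758, 0.0827, 0.1107]
tool_rot: [-0.104, 0.7, -0.699, 0.098]
ft_force: [-0.2, -0.2, -0.8]
grip_width: 0.0254
```

```bash
cat > st.py <<'E'
from h import *
from scipy.spatial.transform import Rotation as R
o=get_obs();M=R.from_quat(o['tool_rot']).as_matrix()
print('t',round(o['time'],2),'p',o['position'].round(4),'F',o['ft_force'].round(2),'w',round(o['grip_width'],4))
print('tool y (down)',M[:,1].round(4),'jaw',M[:,2].round(4))
# world rotation vector to make vertical, keep yaw
print('level rotvec deg',np.degrees(np.cross(M[:,1],[0,0,-1])).round(2))
E
python3 st.py
```

```text
t 4.35 p [0.5758 0.0827 0.1107] F [-0.19 -0.24 -0.81] w 0.0254
tool y (down) [-8.5e-03  1.0e-04 -1.0e+00] jaw [ 0.2832 -0.9591 -0.0025]
level rotvec deg [-0.01 -0.49 -0.  ]
```

Call:
{"api": "jog_arm", "payload": {"increments": [[[0,0,0,0,0,0,1],[0,0,0,0,0,0,1]]]}}

```text
time: 4.55
position: [0.5757, 0.0827, 0.1107]
tool_rot: [-0.104, 0.7, -0.699, 0.098]
ft_force: [-0.9, 0.2, 0.4]
grip_width: 0.0253
```

```bash
cat > snap.py <<'E'
from h import *
import sys,pickle
n=sys.argv[1];o=get_obs();d={}
for c in sys.argv[2:]:
    I=camera_info(c);im=camera(c)[:,:,::-1];cv2.imwrite(f'pics/{c}{n}.png',im);d[c]=I
pickle.dump((o,d),open(f'{n}.pkl','wb'))
E
python3 snap.py g1 wrist; python3 st.py
```

```text
t 4.6 p [0.5757 0.0827 0.1107] F [-0.48 -0.42  0.7 ] w 0.0252
tool y (down) [-8.6e-03  1.0e-04 -1.0e+00] jaw [ 0.2832 -0.9591 -0.0026]
level rotvec deg [-0.01 -0.49 -0.  ]
```

View pics/wristg1.png

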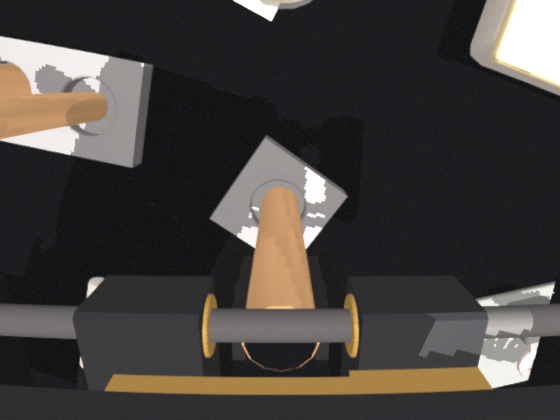

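Call:
{"api": "jog_arm", "payload": {"increments": [[[0,0,0,0,0,0.004,1],[0,0,0,0,0,0.012,1],[0,0,0,0,0,0.03,1],[0,0,0,0,0,0.06,1],[0,0,0,0,0,0.09,1],[0,0,0,0,0,0.13,1],[0,0,0,0,0,0.165,1],[0,0,0,0,0,0.165,1]]]}}

```text
time: 5.4
position: [0.5793, 0.0826, 0.2823]
tool_rot: [0.1, -0.699, 0.7, -0.103]
ft_force: [0.9, -0.8, -0.2]
grip_width: 0.0254
```

```bash
python3 snap.py g2 wrist; python3 st.py
```

```text
t 5.45 p [0.5775 0.0827 0.2794] F [-0.48 -0.17 -1.25] w 0.0254
tool y (down) [-1.e-03 -3.e-04 -1.e+00] jaw [ 0.2833 -0.959  -0.    ]
level rotvec deg [ 0.01 -0.06  0.  ]
```

View pics/wristg2.png

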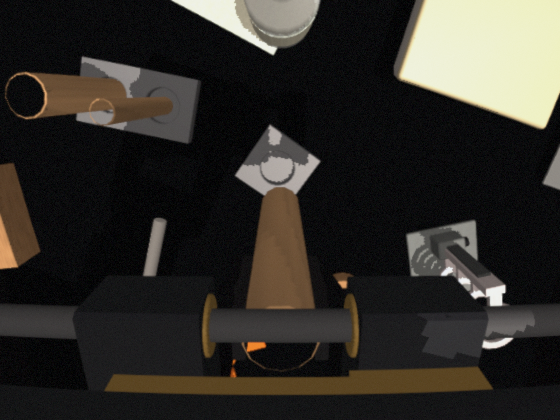

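```bash
cat > postfit.py <<'E'
from fitring import *
from scipy.spatial.transform import Rotation as R
import pickle,sys
def run(n,depth=.1047,view=True):
    o,d=pickle.load(open(n+'.pkl','rb'));I=d['wrist'];M=R.from_quat(o['tool_rot']).as_matrix();p=o['position']
    im=cv2.imread(f'pics/wrist{n}.png')
    T=lambda X:np.atleast_2d(X)@M.T+p
    return o,I,M,p,im,T
if __name__=='__main__':
    o,I,M,p,im,T=run(sys.argv[1])
    crop(im,(225,175,335,310),5,'pics/pc.png')
    f=lambda x0,dd:proj(I,T(np.c_[x0+.0135*np.cos(t:=np.linspace(0,6.28,60)),0*t+dd,.0135*np.sin(t)]))
    big=cv2.imread('pics/pc.png')
    for x0,col in [(-.003,(0,0,255)),(0,(0,255,0)),(.003,(255,0,0))]:
        q=(f(x0,.1047)-[225,175]+.5)*5-.5
        cv2.polylines(big,[q.astype(int)],True,col,1)
        for zz in(-1,1):
            # silhouette approx
            pass
    cv2.imwrite('pics/pc.png',big)
E
python3 postfit.py g2
```

```text
(no output)
```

View pics/pc.png

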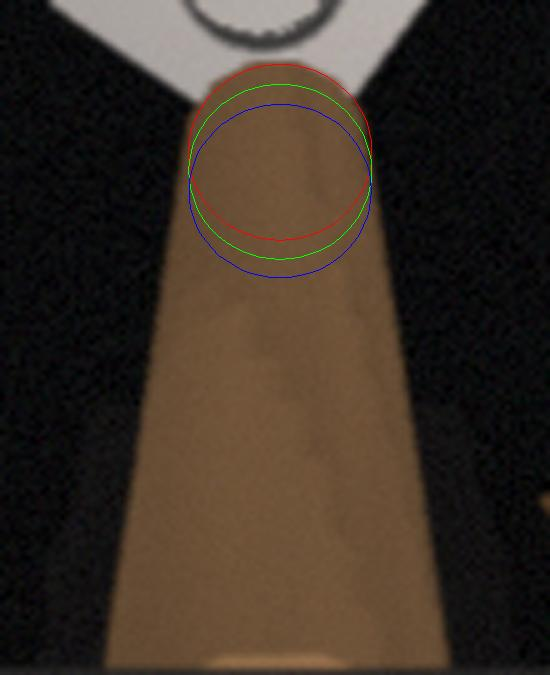

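Call:
{"api": "jog_arm", "payload": {"increments": [[[0,0,0,-0.008,-0.03,0.01,1],[0,0,0,-0.018,-0.065,0.015,1],[0,0,0,-0.03,-0.105,0.015,1],[0,0,0,-0.042,-0.15,0.015,1],[0,0,0,-0.055,-0.195,0.015,1],[0,0,0,-0.065,-0.23,0.015,1],[0,0,0,-0.069,-0.2455,0.015,1],[0,0,0,-0.069,-0.2455,0.015,1]]]}}

```text
time: 6.25
position: [0.5075, -0.1642, 0.2933]
tool_rot: [-0.101, 0.7, -0.7, 0.099]
ft_force: [-0.0, 0.4, -1.2]
grip_width: 0.0253
```

Call:
{"api": "jog_arm", "payload": {"increments": [[[0,0,0,0,0,0,1],[0,0,0,0,0,0,1]]]}}

```text
time: 6.45
position: [0.5075, -0.1627, 0.2928]
tool_rot: [-0.102, 0.701, -0.699, 0.099]
ft_force: [-0.7, 0.1, -0.7]
grip_width: 0.0256
```

```bash
python3 snap.py g3 wrist scene side; python3 st.py; python3 postfit.py g3
```

```text
t 6.6 p [ 0.5078 -0.1629  0.2932] F [-0.15  0.43 -0.57] w 0.0252
tool y (down) [-0.003   0.0013 -1.    ] jaw [ 0.2818 -0.9595 -0.0021]
level rotvec deg [-0.07 -0.17 -0.  ]
```

View pics/wristg3.png

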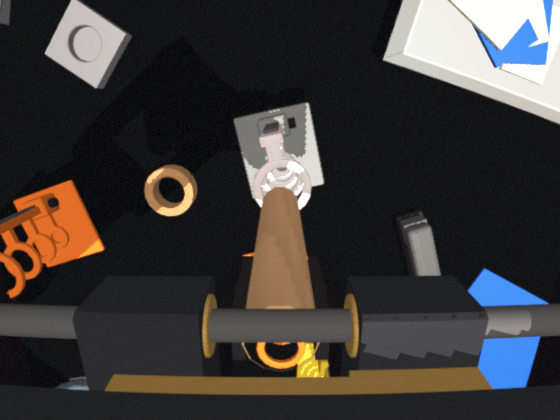

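View pics/pc.png

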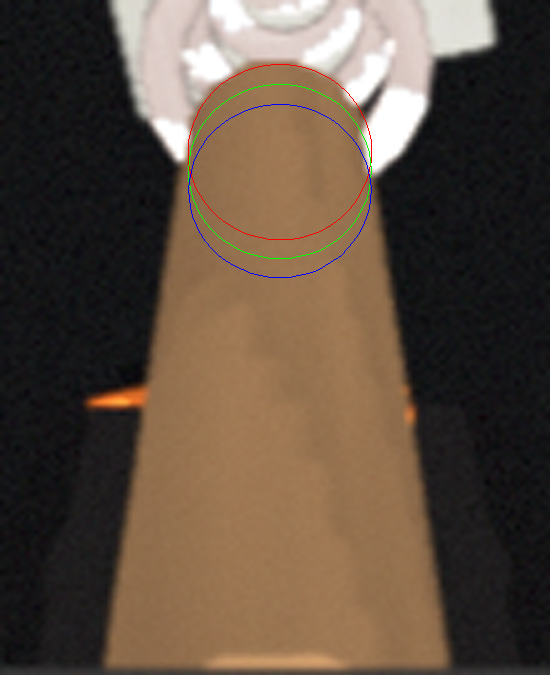

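Run:
```python
from postfit import *
o,I,M,p,im,T=run('g3');g=im.astype('f4')[:,:,1]
big=cv2.resize(im[140:230,235:335],None,fx=7,fy=7,interpolation=cv2.INTER_CUBIC)
cv2.imwrite('pics/g3ring.png',big)
def draw(c,r,col):
    q=(proj(I,circ(np.array(c),r,80))-[235,140]+.5)*7-.5;cv2.polylines(big,[q.astype(int)],True,col,1)
for z,col in [(.134,(0,255,0)),(.140,(0,0,255))]:
    draw((.5115,-.1617,z),.026,col);draw((.5115,-.1617,z),.018,col)
cv2.imwrite('pics/g3ringd.png',big)
```

```text
(no output)
```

View pics/g3ring.png

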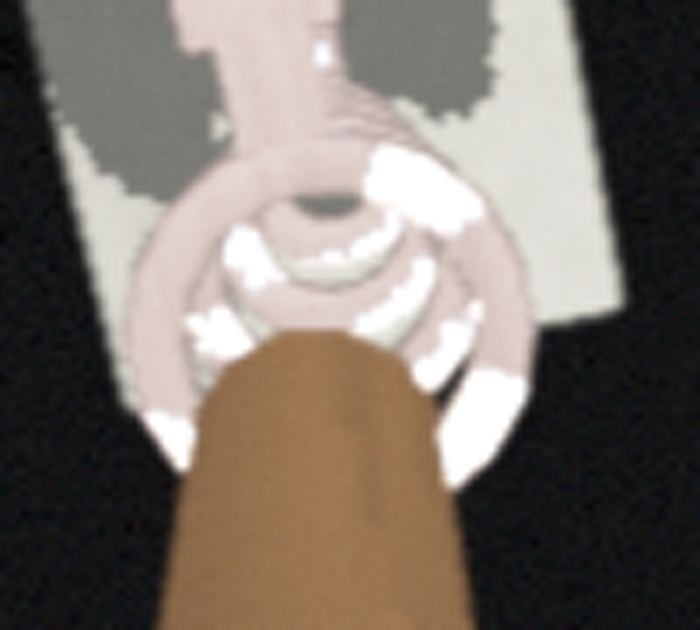

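View pics/g3ringd.png

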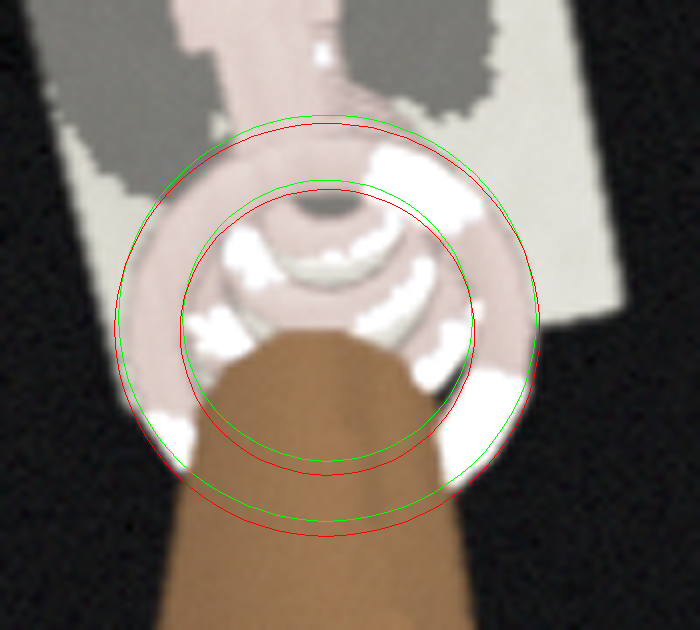

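Run:
```python
from h import *
crop('pics/sceneg3.png',(195,110,285,220),5,'pics/sg3.png');crop('pics/sideg3.png',(260,95,350,205),5,'pics/dg3.png')
a=cv2.imread('pics/sg3.png');b=cv2.imread('pics/dg3.png');cv2.imwrite('pics/both3.png',cv2.resize(np.hstack([a,b]),(800,489)))
```

```text
(no output)
```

View pics/both3.png

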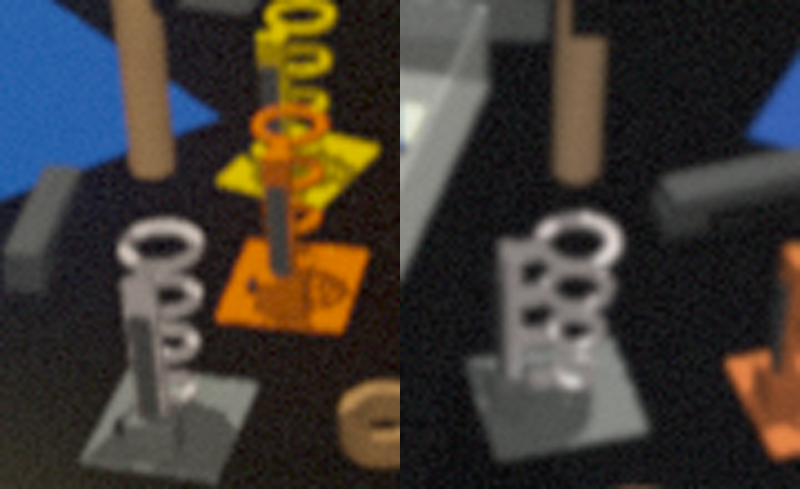

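Run:
```python
from postfit import *
o,I,M,p,im,T=run('g3')
S=camera_info('scene');D=camera_info('side');k=5*800/900
s=lambda u,v:(195+(u+.5)/k-.5,110+(v+.5)/k-.5)
d=lambda u,v:(260+(u-400+.5)/k-.5,95+(v+.5)/k-.5)
print('post bottom',tri([(S,s(153,171)),(D,d(578,177))]).round(4))
print('ring1',tri([(S,s(162,244)),(D,d(580,239))]).round(4))
# inner fit using w1 bottom + g3 sides/top
o1,I1=pickle.load(open('w1.pkl','rb'));g1=cv2.imread('pics/w1.png')[:,:,1].astype('f4')
inn=edgepts(g1,(284,182),np.radians(np.arange(60,125,5)),10,22,True)
q=np.array([(183,330),(475,320),(328,192),(215,240),(440,238)])/7+[235,140]-.43
for z in(.130,.134,.138,.142):
    f=lambda a:np.r_[dist(I1,inn,np.r_[a,z],.018)*.6,dist(I,q,np.r_[a,z],.018)]
    r=least_squares(f,[.511,-.161]);print(z,r.x.round(4),r.cost.round(2),f(r.x)[-5:].round(1))
```

```text
post bottom [ 0.5115 -0.1607  0.1856]
ring1 [ 0.5098 -0.1624  0.1348]
0.13 [ 0.5095 -0.1624] 0.54 [ 0.4  0.6 -0.2  0.5  0.4]
0.134 [ 0.5105 -0.1621] 0.25 [ 0.2  0.3 -0.5  0.2  0.2]
0.138 [ 0.5114 -0.1619] 0.38 [-0.1  0.1 -0.7  0.1 -0.1]
0.142 [ 0.5124 -0.1616] 0.96 [-0.3 -0.2 -0.9 -0.3 -0.4]
```

Call:
{"api": "jog_arm", "payload": {"increments": [[[0,0,0,0,0,-0.01,1],[0,0,0,0,0,-0.02,1],[0,0,0,0,0,-0.03,1],[0,0,0,-0.0004,-0.0004,-0.038,1],[0,0,0,-0.0004,-0.0004,-0.042,1],[0,0,0,-0.0004,-0.0004,-0.042,1]]]}}

```text
time: 7.2
position: [0.507, -0.1632, 0.2503]
tool_rot: [-0.102, 0.701, -0.699, 0.099]
ft_force: [0.9, -0.3, -0.9]
grip_width: 0.0254
```

```bash
python3 snap.py g4 wrist scene side; python3 st.py
cat > show.py <<'E'
from postfit import *
n=sys.argv[1]
o,I,M,p,im,T=run(n)
a=cv2.resize(im[150:240,230:330],None,fx=4,fy=4,interpolation=cv2.INTER_CUBIC)
s=cv2.imread(f'pics/scene{n}.png')[130:190,205:265];d=cv2.imread(f'pics/side{n}.png')[105:165,270:330]
f=lambda x:cv2.resize(x,(400,400),interpolation=cv2.INTER_CUBIC)
cv2.imwrite(f'pics/sh{n}a.png',cv2.resize(a,None,fx=1.6,fy=1.6))
cv2.imwrite(f'pics/sh{n}b.png',np.hstack([f(s),f(d)]))
E
python3 show.py g4
```

```text
t 7.35 p [ 0.5077 -0.1635  0.2515] F [ 0.55 -0.73 -0.58] w 0.0253
tool y (down) [-2.2e-03  9.0e-04 -1.0e+00] jaw [ 0.2817 -0.9595 -0.0015]
level rotvec deg [-0.05 -0.13 -0.  ]
```

View pics/shg4a.png

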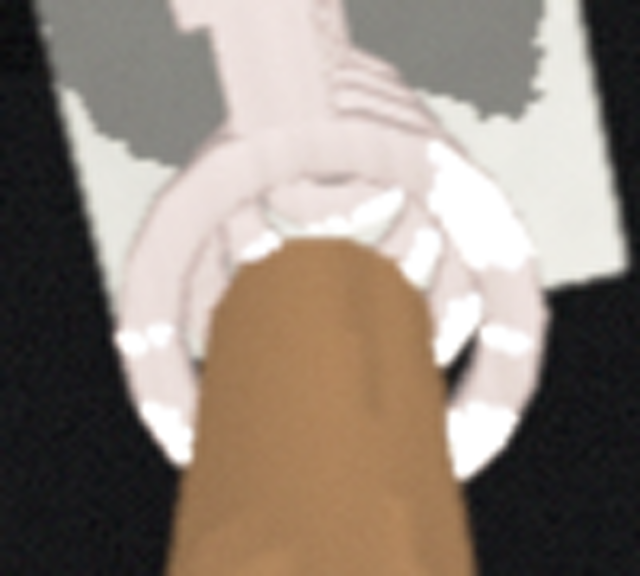

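View pics/shg4b.png

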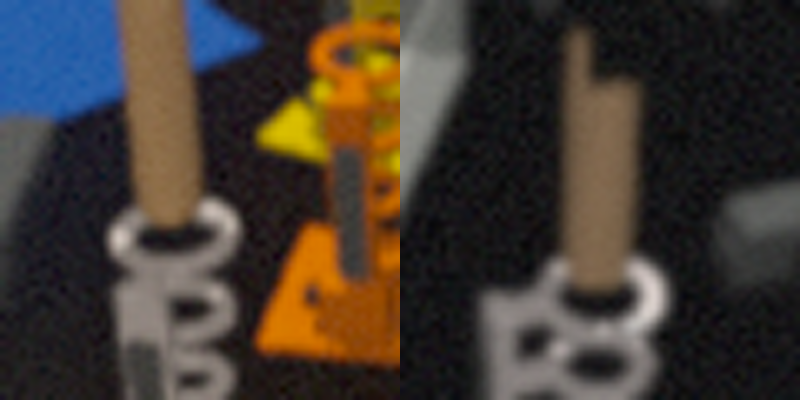

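Call:
{"api": "jog_arm", "payload": {"increments": [[[0,0,0,0.0004,-0.0012,0,1],[0,0,0,0.0004,-0.0012,-0.004,1],[0,0,0,0.0004,-0.0012,-0.009,1],[0,0,0,0.0004,-0.0012,-0.014,1],[0,0,0,0.0004,-0.0012,-0.019,1],[0,0,0,0.0004,-0.0012,-0.022,1],[0,0,0,0.0004,-0.0012,-0.022,1]]]}}

```text
time: 8.05
position: [0.5077, -0.1645, 0.2288]
tool_rot: [-0.102, 0.701, -0.699, 0.099]
ft_force: [-0.5, 0.3, -0.0]
grip_width: 0.0257
```

```bash
python3 snap.py g5 wrist scene side; python3 st.py; python3 show.py g5
```

```text
t 8.2 p [ 0.5083 -0.1648  0.2296] F [ 0.69 -0.27 -0.64] w 0.0253
tool y (down) [-2.e-03  7.e-04 -1.e+00] jaw [ 0.2817 -0.9595 -0.0013]
level rotvec deg [-0.04 -0.11 -0.  ]
```

View pics/shg5a.png

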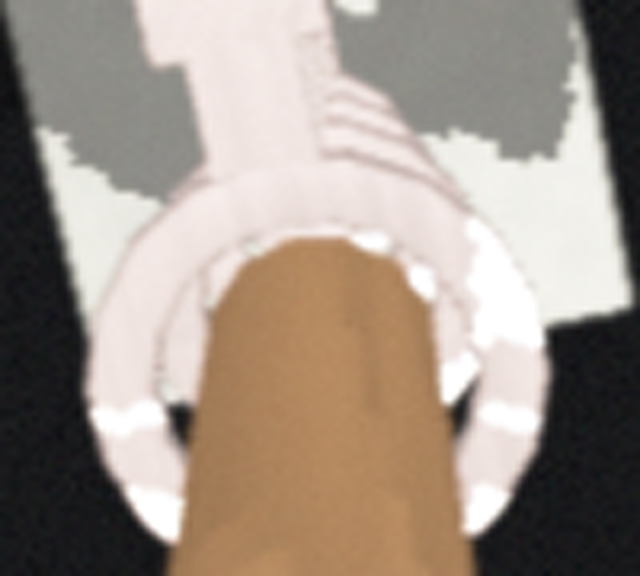

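View pics/shg5b.png

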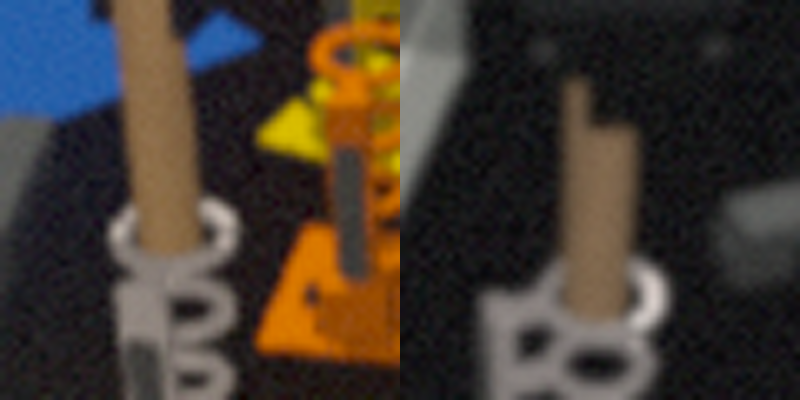

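Run:
```python
from postfit import *
o,I,M,p,im,T=run('g5')
P=lambda a:np.array(a,float)/6.4+[230,150]-.42
inner=P([(158,385),(480,385),(318,228),(200,275),(440,275)])
outer=P([(88,385),(548,385),(97,450),(543,450),(130,240),(160,530),(475,530)])
f=lambda c:np.r_[dist(I,inner,c,.018),dist(I,outer,c,.026)]
r=least_squares(f,[.511,-.162,.135],loss='soft_l1',f_scale=.4);print(r.x.round(4),f(r.x).round(2))
print('post bottom',T([-.0033,.1047,-.0002]).round(4))
big=cv2.resize(im[150:240,230:330],None,fx=6.4,fy=6.4,interpolation=cv2.INTER_CUBIC)
def dr(X,col):
    q=(proj(I,X)-[230,150]+.5)*6.4-.5;cv2.polylines(big,[q.astype(int)],True,col,1)
dr(circ(r.x,.018,80),(0,0,255));dr(circ(r.x,.026,80),(0,0,255))
t=np.linspace(0,6.28,80)
dr(T(np.c_[-.0033+.0135*np.cos(t),0*t+.1047,-.0002+.0135*np.sin(t)]),(255,0,0))
cv2.imwrite('pics/g5o.png',big)
```

```text
[ 0.5095 -0.1628  0.1312] [ 0.12  0.2  -0.72 -0.18  0.17 -0.15 -0.3   0.68  1.04  0.44 -0.45 -0.77]
post bottom [[ 0.5105 -0.1632  0.1241]]
```

View pics/g5o.png

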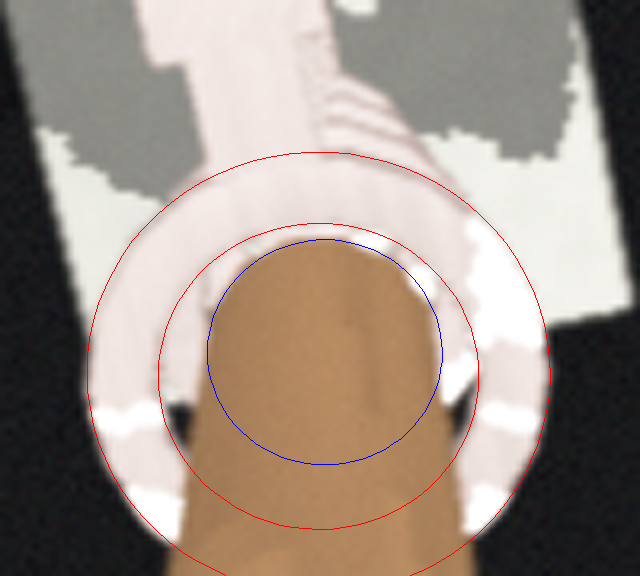

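Call:
{"api": "jog_arm", "payload": {"increments": [[[0,0,0,-0.0009,0,0,1],[0,0,0,-0.0009,0,-0.004,1],[0,0,0,-0.0009,0,-0.009,1],[0,0,0,-0.0009,0,-0.014,1],[0,0,0,-0.0009,0,-0.018,1],[0,0,0,-0.0009,0,-0.018,1]]]}}

```text
time: 8.8
position: [0.5068, -0.1645, 0.2107]
tool_rot: [-0.102, 0.701, -0.699, 0.099]
ft_force: [-0.4, -0.4, -0.5]
grip_width: 0.0252
```

```bash
python3 snap.py g6 wrist; python3 st.py
python3 - <<'E'
from postfit import *
o,I,M,p,im,T=run('g6')
big=cv2.resize(im[150:250,225:335],None,fx=6.4,fy=6.4,interpolation=cv2.INTER_CUBIC)
cv2.imwrite('pics/g6.png',big)
E
```

```text
t 8.85 p [ 0.5071 -0.1647  0.2111] F [-0.36  0.46 -0.06] w 0.0251
tool y (down) [-0.003   0.0013 -1.    ] jaw [ 0.2817 -0.9595 -0.0021]
level rotvec deg [-0.07 -0.17 -0.  ]
```

View pics/g6.png

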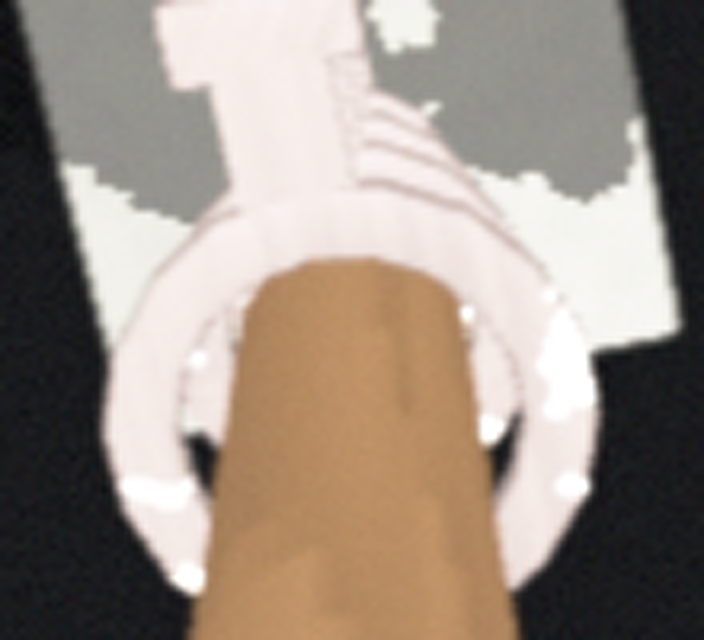

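Call:
{"api": "jog_arm", "payload": {"increments": [[[0,0,0,-0.0001,0.0003,0,1],[0,0,0,-0.0001,0.0003,-0.0015,1],[0,0,0,-0.0001,0.0003,-0.003,1],[0,0,0,-0.0001,0.0003,-0.0045,1],[0,0,0,-0.0001,0.0003,-0.006,1]]]}}

```text
time: 9.35
position: [0.507, -0.1644, 0.205]
tool_rot: [-0.102, 0.7, -0.699, 0.1]
ft_force: [0.2, 0.8, 0.4]
grip_width: 0.0253
```

Call:
{"api": "jog_arm", "payload": {"increments": [[[0,0,0,0,0,-0.001,1],[0,0,0,0,0,-0.002,1],[0,0,0,0,0,-0.003,1]]]}}

```text
time: 9.65
position: [0.507, -0.1644, 0.2019]
tool_rot: [-0.102, 0.701, -0.699, 0.1]
ft_force: [-0.2, -0.0, -0.9]
grip_width: 0.0254
```

Call:
{"api": "jog_arm", "payload": {"increments": [[[0,0,0,0,0,-0.001,1],[0,0,0,0,0,-0.002,1],[0,0,0,0,0,-0.003,1]]]}}

```text
time: 9.95
position: [0.507, -0.1644, 0.1989]
tool_rot: [-0.102, 0.7, -0.699, 0.1]
ft_force: [-0.2, -0.1, -0.4]
grip_width: 0.0252
```

Call:
{"api": "jog_arm", "payload": {"increments": [[[0,0,0,0,0,-0.001,1],[0,0,0,0,0,-0.002,1],[0,0,0,0,0,-0.003,1]]]}}

```text
time: 10.25
position: [0.507, -0.1644, 0.1958]
tool_rot: [-0.102, 0.7, -0.699, 0.1]
ft_force: [0.5, -1.3, -0.7]
grip_width: 0.0248
```

Call:
{"api": "jog_arm", "payload": {"increments": [[[0,0,0,0,0,-0.001,1],[0,0,0,0,0,-0.002,1],[0,0,0,0,0,-0.003,1]]]}}

```text
time: 10.55
position: [0.507, -0.1644, 0.1927]
tool_rot: [-0.102, 0.7, -0.699, 0.1]
ft_force: [0.8, 0.2, -2.3]
grip_width: 0.0259
```

```bash
python3 snap.py g7 wrist scene side; python3 st.py
python3 - <<'E'
from postfit import *
im=cv2.imread('pics/wristg7.png');cv2.imwrite('pics/g7.png',cv2.resize(im[150:270,225:335],None,fx=4.6,fy=4.6,interpolation=cv2.INTER_CUBIC))
s=cv2.imread(f'pics/sceneg7.png')[135:215,205:265];d=cv2.imread(f'pics/sideg7.png')[115:195,270:330]
f=lambda x:cv2.resize(x,(400,533),interpolation=cv2.INTER_CUBIC)
cv2.imwrite('pics/g7b.png',np.hstack([f(s),f(d)]))
E
```

```text
t 10.7 p [ 0.507  -0.1644  0.1927] F [ 0.23 -0.09 -0.88] w 0.0256
tool y (down) [-0.0031  0.0014 -1.    ] jaw [ 0.2816 -0.9595 -0.0022]
level rotvec deg [-0.08 -0.18 -0.  ]
```

View pics/g7.png

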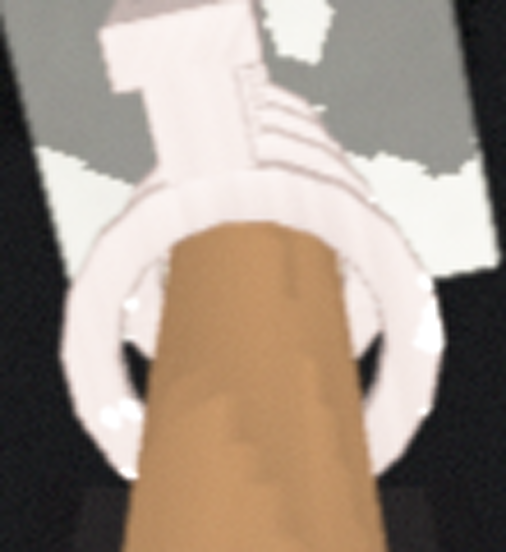

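View pics/g7b.png

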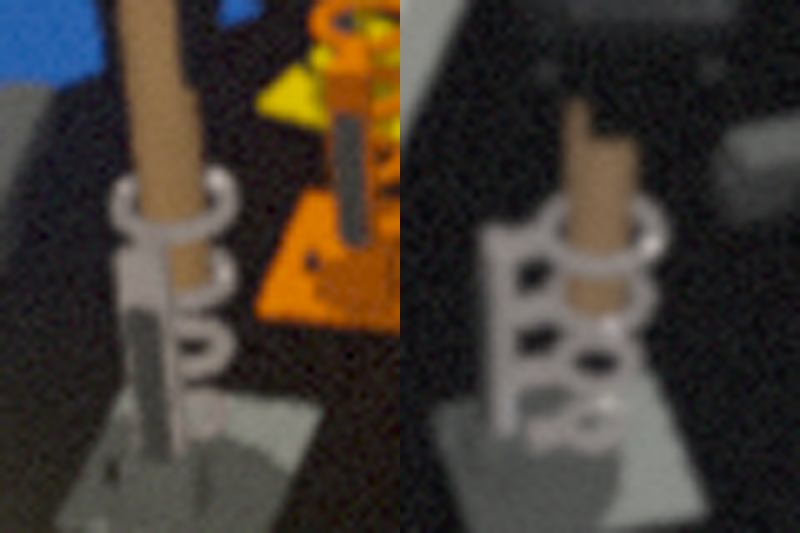

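Call:
{"api": "jog_arm", "payload": {"increments": [[[0,0,0,0,0,-0.001,1],[0,0,0,0,0,-0.002,1],[0,0,0,0,0,-0.003,1],[0,0,0,0,0,-0.003,1]]]}}

```text
time: 11.1
position: [0.5069, -0.1643, 0.1895]
tool_rot: [-0.102, 0.701, -0.699, 0.1]
ft_force: [-0.4, -0.1, -1.8]
grip_width: 0.0251
```

```bash
python3 st.py
```

```text
t 11.1 p [ 0.5069 -0.1643  0.1895] F [-0.41 -0.14 -1.81] w 0.0251
tool y (down) [-0.0033  0.0015 -1.    ] jaw [ 0.2816 -0.9595 -0.0024]
level rotvec deg [-0.09 -0.19 -0.  ]
```

Call:
{"api": "jog_arm", "payload": {"increments": [[[0,0,0,0,0,-0.001,1],[0,0,0,0,0,-0.002,1],[0,0,0,0,0,-0.003,1],[0,0,0,0,0,-0.004,1]]]}}

```text
time: 11.5
position: [0.5068, -0.1643, 0.1854]
tool_rot: [-0.102, 0.701, -0.699, 0.099]
ft_force: [0.4, -0.6, -0.7]
grip_width: 0.0252
```

Call:
{"api": "jog_arm", "payload": {"increments": [[[0,0,0,0,0,-0.001,1],[0,0,0,0,0,-0.002,1],[0,0,0,0,0,-0.003,1],[0,0,0,0,0,-0.004,1]]]}}

```text
time: 11.9
position: [0.5069, -0.1643, 0.1813]
tool_rot: [-0.102, 0.701, -0.699, 0.099]
ft_force: [0.2, 0.1, -1.2]
grip_width: 0.0254
```

Call:
{"api": "jog_arm", "payload": {"increments": [[[0,0,0,0,0,-0.001,1],[0,0,0,0,0,-0.002,1],[0,0,0,0,0,-0.003,1],[0,0,0,0,0,-0.004,1]]]}}

```text
time: 12.3
position: [0.5069, -0.1643, 0.1772]
tool_rot: [-0.102, 0.701, -0.699, 0.1]
ft_force: [0.3, -0.4, -0.1]
grip_width: 0.0254
```

```bash
python3 st.py;python3 snap.py g8 wrist scene side;  python3 - <<'E'
from postfit import *
im=cv2.imread('pics/wristg8.png');cv2.imwrite('pics/g8.png',cv2.resize(im[150:270,225:335],None,fx=4.6,fy=4.6,interpolation=cv2.INTER_CUBIC))
s=cv2.imread(f'pics/sceneg8.png')[135:215,205:265];d=cv2.imread(f'pics/sideg8.png')[115:195,270:330]
f=lambda x:cv2.resize(x,(400,533),interpolation=cv2.INTER_CUBIC)
cv2.imwrite('pics/g8b.png',np.hstack([f(s),f(d)]))
E
```

```text
t 12.3 p [ 0.5069 -0.1643  0.1772] F [ 0.28 -0.43 -0.11] w 0.0254
tool y (down) [-0.0034  0.0015 -1.    ] jaw [ 0.2817 -0.9595 -0.0024]
level rotvec deg [-0.09 -0.19 -0.  ]
```

View pics/g8b.png

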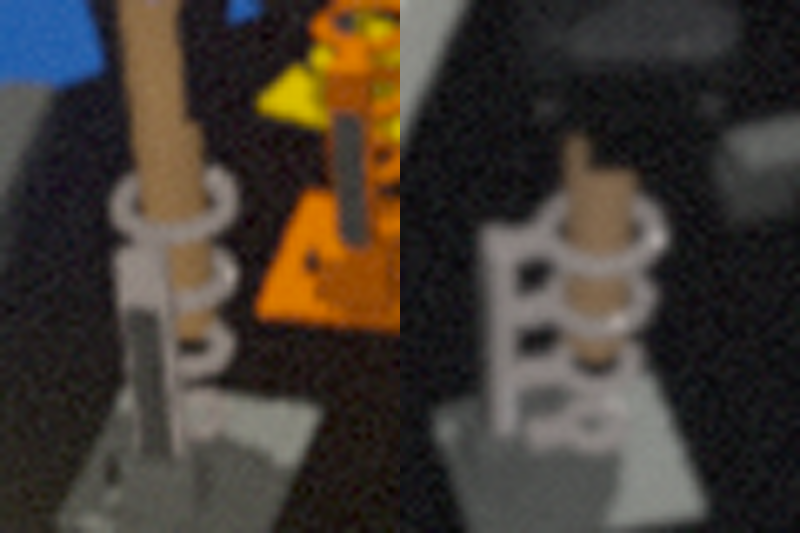

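Call:
{"api": "jog_arm", "payload": {"increments": [[[0,0,0,0,0,-0.001,1],[0,0,0,0,0,-0.002,1],[0,0,0,0,0,-0.003,1],[0,0,0,0,0,-0.004,1]]]}}

```text
time: 12.85
position: [0.5068, -0.1643, 0.1731]
tool_rot: [-0.102, 0.701, -0.699, 0.099]
ft_force: [0.0, 0.0, -0.1]
grip_width: 0.0253
```

Call:
{"api": "jog_arm", "payload": {"increments": [[[0,0,0,0,0,-0.0005,1],[0,0,0,0,0,-0.001,1],[0,0,0,0,0,-0.0015,1],[0,0,0,0,0,-0.002,1]]]}}

```text
time: 13.25
position: [0.5068, -0.1643, 0.1711]
tool_rot: [-0.102, 0.701, -0.699, 0.099]
ft_force: [-0.4, 0.7, -0.7]
grip_width: 0.0256
```

Call:
{"api": "jog_arm", "payload": {"increments": [[[0,0,0,0,0,-0.0005,1],[0,0,0,0,0,-0.001,1],[0,0,0,0,0,-0.001,1]]]}}

```text
time: 13.55
position: [0.5068, -0.1642, 0.1701]
tool_rot: [-0.102, 0.701, -0.699, 0.099]
ft_force: [0.1, 0.6, -1.0]
grip_width: 0.0258
```

Call:
{"api": "jog_arm", "payload": {"increments": [[[0,0,0,0,0,-0.0005,1],[0,0,0,0,0,-0.001,1],[0,0,0,0,0,-0.001,1]]]}}

```text
time: 13.85
position: [0.5067, -0.1642, 0.169]
tool_rot: [-0.102, 0.701, -0.699, 0.099]
ft_force: [1.2, 0.5, -1.0]
grip_width: 0.025
```

Call:
{"api": "jog_arm", "payload": {"increments": [[[0,0,0,0,0,-0.0005,1],[0,0,0,0,0,-0.001,1],[0,0,0,0,0,-0.001,1]]]}}

```text
time: 14.15
position: [0.5067, -0.1642, 0.1679]
tool_rot: [-0.102, 0.701, -0.699, 0.099]
ft_force: [0.4, 0.5, 0.1]
grip_width: 0.0256
```

Call:
{"api": "jog_arm", "payload": {"increments": [[[0,0,0,0,0,-0.0005,1],[0,0,0,0,0,-0.001,1],[0,0,0,0,0,-0.001,1]]]}}

```text
time: 14.45
position: [0.5067, -0.1642, 0.1669]
tool_rot: [-0.102, 0.701, -0.699, 0.099]
ft_force: [0.6, 0.7, -0.1]
grip_width: 0.0252
```

Call:
{"api": "jog_arm", "payload": {"increments": [[[0,0,0,0,0,-0.0005,1],[0,0,0,0,0,-0.001,1],[0,0,0,0,0,-0.001,1]]]}}

```text
time: 14.75
position: [0.5068, -0.1642, 0.1665]
tool_rot: [-0.102, 0.701, -0.699, 0.1]
ft_force: [-0.4, 0.7, 4.6]
grip_width: 0.0255
```

Call:
{"api": "jog_arm", "payload": {"increments": [[[0,0,0,0,0,-0.0008,1],[0,0,0,0,0,-0.0012,1]]]}}

```text
time: 14.95
position: [0.5069, -0.1642, 0.1661]
tool_rot: [-0.102, 0.701, -0.699, 0.1]
ft_force: [-1.3, 0.7, 7.6]
grip_width: 0.0254
```

Call:
{"api": "jog_arm", "payload": {"increments": [[[0,0,0,0,0,-0.0013,1],[0,0,0,0,0,-0.0013,1],[0,0,0,0,0,-0.0013,1]]]}}

```text
time: 15.25
position: [0.5069, -0.1642, 0.166]
tool_rot: [-0.102, 0.7, -0.699, 0.1]
ft_force: [-2.2, 0.4, 9.2]
grip_width: 0.0253
```

```bash
python3 st.py
```

```text
t 15.25 p [ 0.5069 -0.1642  0.166 ] F [-2.15  0.42  9.24] w 0.0253
tool y (down) [-0.0028  0.0012 -1.    ] jaw [ 0.282  -0.9594 -0.0019]
level rotvec deg [-0.07 -0.16 -0.  ]
```

Call:
{"api": "jog_arm", "payload": {"increments": [[[0,0,0,0,0,-0.0012,1],[0,0,0,0,0,-0.0012,1],[0,0,0,0,0,-0.0012,1],[0,0,0,0,0,-0.0012,1],[0,0,0,0,0,-0.0012,1]]]}}

```text
time: 15.75
position: [0.5069, -0.1642, 0.166]
tool_rot: [-0.102, 0.7, -0.699, 0.1]
ft_force: [-1.5, 2.0, 8.6]
grip_width: 0.0253
```

```bash
python3 snap.py g9 wrist scene side; python3 st.py;  python3 - <<'E'
from postfit import *
s=cv2.imread(f'pics/sceneg9.png')[135:215,205:265];d=cv2.imread(f'pics/sideg9.png')[115:195,270:330]
f=lambda x:cv2.resize(x,(400,533),interpolation=cv2.INTER_CUBIC)
cv2.imwrite('pics/g9b.png',np.hstack([f(s),f(d)]))
E
```

```text
t 15.9 p [ 0.5069 -0.1642  0.166 ] F [-1.37  0.91  9.03] w 0.0252
tool y (down) [-2.5e-03  9.0e-04 -1.0e+00] jaw [ 0.2821 -0.9594 -0.0015]
level rotvec deg [-0.05 -0.14 -0.  ]
```

View pics/g9b.png

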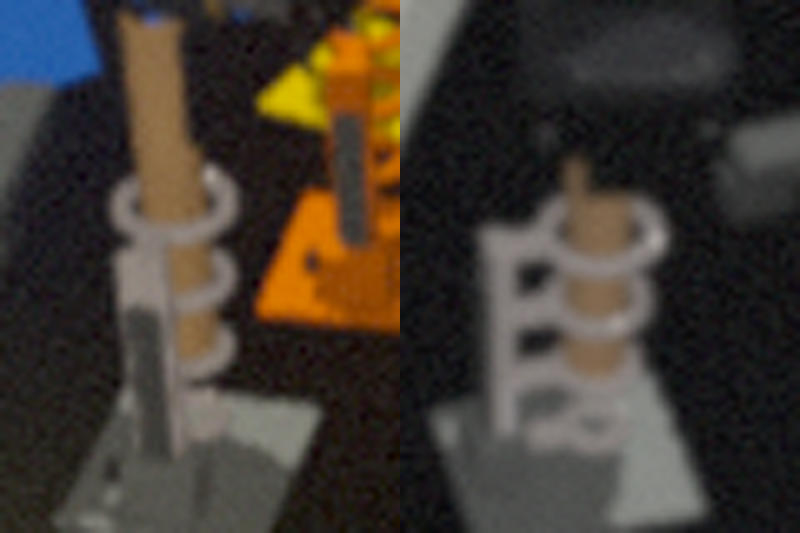

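View pics/wristg9.png

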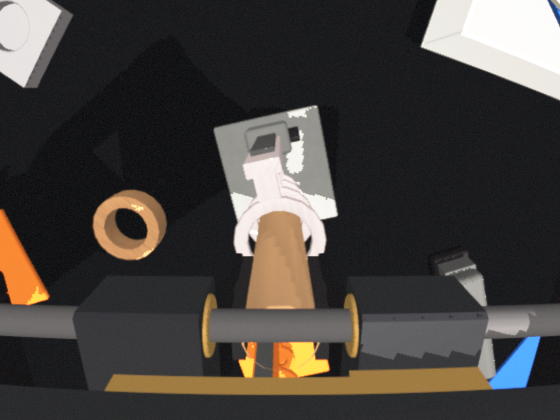

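The post passed rings 1 and 2 and is stopped on ring 3: the side crop shows its bottom at ring 3 and h is about 6 mm. The push of about 9 N held for over 0.6 s. Now I relieve the load and let go.

Call:
{"api": "jog_arm", "payload": {"increments": [[[0,0,0,0,0,-0.0003,1],[0,0,0,0,0,0.0003,1],[0,0,0,0,0,0.0003,1]]]}}

```text
time: 16.2
position: [0.5068, -0.1641, 0.1666]
tool_rot: [-0.102, 0.7, -0.699, 0.1]
ft_force: [-0.9, 0.4, 4.4]
grip_width: 0.0253
```

Call:
{"api": "jog_arm", "payload": {"increments": [[[0,0,0,0,0,-0.0002,1],[0,0,0,0,0,-0.0001,1]]]}}

```text
time: 16.4
position: [0.5068, -0.1641, 0.1666]
tool_rot: [-0.102, 0.7, -0.699, 0.1]
ft_force: [-0.7, 0.9, 4.6]
grip_width: 0.0252
```

```bash
python3 st.py
```

```text
t 16.4 p [ 0.5068 -0.1641  0.1666] F [-0.69  0.93  4.55] w 0.0252
tool y (down) [-2.6e-03  8.0e-04 -1.0e+00] jaw [ 0.2822 -0.9594 -0.0015]
level rotvec deg [-0.04 -0.15 -0.  ]
```

Call:
{"api": "jog_arm", "payload": {"increments": [[[0,0,0,0,0,0.0001,1],[0,0,0,0,0,0.0002,1]]]}}

```text
time: 16.6
position: [0.5068, -0.1641, 0.1667]
tool_rot: [-0.102, 0.7, -0.699, 0.1]
ft_force: [-1.4, -0.0, 3.5]
grip_width: 0.0255
```

Call:
{"api": "jog_arm", "payload": {"increments": [[[0,0,0,0,0,0,0.35],[0,0,0,0,0,0,0.3],[0,0,0,0,0,0,0.25],[0,0,0,0,0,0,0.2]]], "squeeze": 10}}

```text
time: 17.0
position: [0.5068, -0.1641, 0.1664]
tool_rot: [-0.102, 0.7, -0.699, 0.1]
ft_force: [-0.6, 0.2, 0.4]
grip_width: 0.0335
```

```bash
python3 st.py
```

```text
t 17.0 p [ 0.5068 -0.1641  0.1664] F [-0.6   0.17  0.35] w 0.0335
tool y (down) [-2.8e-03  9.0e-04 -1.0e+00] jaw [ 0.2822 -0.9594 -0.0017]
level rotvec deg [-0.05 -0.16 -0.  ]
```

Call:
{"api": "jog_arm", "payload": {"increments": [[[0,0,0,0,0,0,-0.3],[0,0,0,0,0,0,-1],[0,0,0,0,0,0,-1],[0,0,0,0,0,0,-1],[0,0,0,0,0,0,-1],[0,0,0,0,0,0,-1]]]}}

```text
time: 17.6
position: [0.5068, -0.1641, 0.1664]
tool_rot: [-0.102, 0.7, -0.699, 0.1]
ft_force: [-0.3, 1.0, -0.2]
grip_width: 0.0751
```

Call:
{"api": "jog_arm", "payload": {"increments": [[[0,0,0,0,0,0.005,-1],[0,0,0,0,0,0.02,-1],[0,0,0,0,0,0.045,-1],[0,0,0,0,0,0.08,-1],[0,0,0,0,0,0.12,-1],[0,0,0,0,0,0.15,-1],[0,0,0,0,0,0.15,-1]]]}}

```text
time: 18.3
position: [0.5094, -0.1655, 0.3218]
tool_rot: [0.099, -0.698, 0.702, -0.103]
ft_force: [0.3, 0.3, 0.3]
grip_width: 0.0871
```

```bash
python3 st.py; python3 snap.py g10 wrist scene side
python3 - <<'E'
from postfit import *
s=cv2.imread(f'pics/sceneg10.png')[105:215,195:275];d=cv2.imread(f'pics/sideg10.png')[85:195,260:340]
f=lambda x:cv2.resize(x,(400,550),interpolation=cv2.INTER_CUBIC)
cv2.imwrite('pics/g10b.png',np.hstack([f(s),f(d)]))
E
```

```text
t 18.3 p [ 0.5094 -0.1655  0.3218] F [0.32 0.32 0.25] w 0.0871
tool y (down) [ 0.0072 -0.0047 -1.    ] jaw [ 0.2823 -0.9593  0.0066]
level rotvec deg [0.27 0.41 0.  ]
```

View pics/g10b.png

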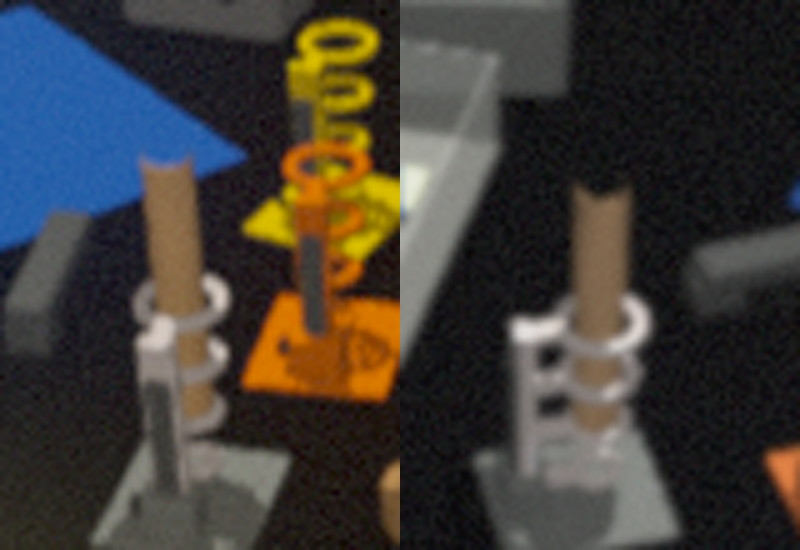

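View pics/sceneg10.png

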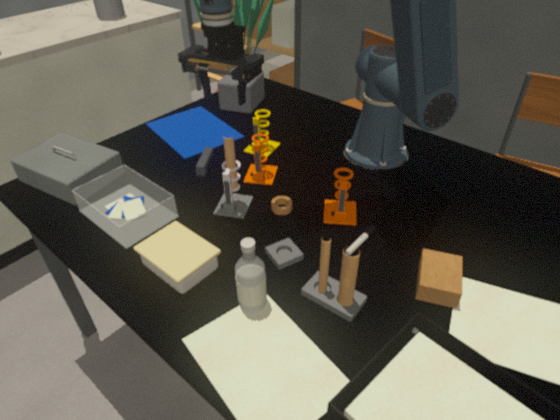

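View pics/wristg10.png

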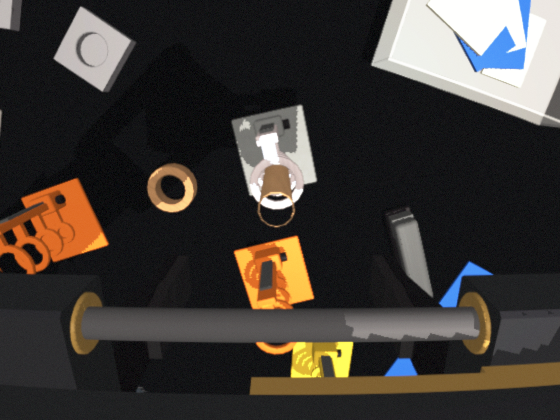

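The post stands upright at scene (230,165), with its bottom on ring 3. The gripper is clear, and the other two posts and the bystanders have not moved. I let the arm settle for a moment and then hand in.

Call:
{"api": "jog_arm", "payload": {"increments": [[[0,0,0,0,0,0,-1],[0,0,0,0,0,0,-1],[0,0,0,0,0,0,-1],[0,0,0,0,0,0,-1]]]}}

```text
time: 18.85
position: [0.5059, -0.1637, 0.3152]
tool_rot: [-0.102, 0.701, -0.699, 0.099]
ft_force: [0.8, 0.5, 0.2]
grip_width: 0.0871
```

```bash
python3 st.py; python3 -c "
from rig import *
print(hand_in())"
```

```text
t 18.85 p [ 0.5059 -0.1637  0.3152] F [0.75 0.47 0.2 ] w 0.0871
tool y (down) [-0.0051  0.0022 -1.    ] jaw [ 0.2821 -0.9594 -0.0036]
level rotvec deg [-0.13 -0.29 -0.  ]
the job is handed in; nothing more can be done
None
```

The lone post is the 27 mm one (post_b). I lowered it through the 36 and 29 mm rings with no contact force seen, and the third ring (22 mm bore) stopped it. I pushed it down at about 9 N for about 0.7 s, eased off, let go and lifted clear. The job was handed in at 18.85 s on the robot's clock.

**Final checks:**
- **Stop height:** contact came with the post's lower end at about 62 mm, which fits the third ring with the column set about 6 mm up.
- **Post left standing:** the last pictures show it upright on that ring, with the gripper open and above it.
- **Rest of the scene:** the two other posts and the bystanders I could see look unmoved.

**Readings that disagreed:**
- **Grip width:** the gripper read 25.3 mm on the post, against 27.5 mm measured by camera. Only 27 mm fits the ring that stopped it.
- **Centring:** the scene camera's off-centre estimate differed from the wrist camera's by 2–3 mm. I followed the wrist camera, and the post went through cleanly.

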